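# Sweep-test a sprung safety edge

### The job

Test the bent safety edge (black rubber strip with a yellow line) with closed fingertips: come down onto the white dot at the end where the green marker lies, press the strip gently about halfway down, and slide along the strip round both bends to the white dot at the red marker's end, keeping it pressed all the way but never pushing it to its stop. Then lift off so that the strip springs back up; grasp nothing, and do not lift, tip or shift the tester, its two markers, or the lens and the collet beside it.

Things in the scene. Friction and masses are not known exactly. Their poses are not given: they have to be found in the camera images.
- edge_tester: The loose tester, 0.9 kg with strip, on four rubber feet: aluminium plate 76 x 132 x 8 mm (top 11 mm over the worktop) carrying the bent sprung strip and, behind it, a low grey junction box (46 mm along y, 30 mm along x, top 28 mm high). Origin at the underside on the worktop, z up; the plate spans x -27..49 and y -66..66 mm. The strip's middle lies to its -x side.
- edge_bar (a joint): How far the safety edge strip is pressed down, in m: 0 = up, 0.014 = at its stop. The whole strip moves straight down as one piece wherever it is pressed, against a spring: about 1.5 N to start, 3.8 N halfway (7 mm), 6 N near the stop. Below 0.002 counts as not pressed, over 0.012 as pushed to the stop.
- dot_a (a point): Centre of the white 10 mm dot at one end of the strip (the tester's +y end), on the strip's top face; moves down with the strip. The strip goes 15 mm on past it. In the tester's frame: x 12, y 51 mm.
- bend_a (a point): Bend of the strip's centre line next to dot_a, on the top face, 34 mm from dot_a. In the tester's frame: x -12, y 27 mm. No mark.
- mid (a point): The strip: black rubber, 22 mm wide, 18 mm high, flat top 46 mm above the worktop when up, a yellow line round its foot, three straight legs (34, 54 and 34 mm) with 45 degree bends. This point: its middle on the top face, halfway between the bends. In the tester's frame: x -12, y 0 mm. No mark.
- bend_b (a point): Bend of the strip's centre line next to dot_b, 54 mm from bend_a. In the tester's frame: x -12, y -27 mm. No mark.
- dot_b (a point): Centre of the white 10 mm dot at the other end (the tester's -y end), 34 mm from bend_b. In the tester's frame: x 12, y -51 mm.
- green_marker: Loose green disc, 20 mm across, 10 mm high, lying on the plate 26 mm behind (+x of, in the tester's frame) the white dot where the sweep starts; it may be either end. Origin at its underside, on the plate 11 mm over the worktop.
- red_marker: The same disc in red, 26 mm behind the white dot where the sweep finishes.
- spare_lens: Loose black lens, 38 mm across, 58 mm high, standing upright on the blue mat (2 mm thick) to the left of the tester. Origin at its underside. Not to be disturbed.
- collet: Loose small pointed brass-coloured collet, 13 mm across, 28 mm high, standing on the blue mat to the left of the tester, nearer the robot than the lens. Origin at its underside. Not to be disturbed.

How it is judged:
By the outcome, as a careful person would: the job done as asked, in the order asked, and still so for the second after the job is handed in, with the robot touching nothing.
It also fails if it takes over 38 s, if anything falls off the work surface, if the arm or the gripper's body presses on something with over 40 N, if the wrist force passes 120 N, or if a joint passes its speed limit or range.

### The arm

A 6-joint arm with a two-finger parallel gripper is mounted at the origin on a cart in front of the work surface, level with it; the furniture and walls round the work are solid. World frame = base frame: x ahead of the robot, y to its left, z up, the work surface at z = 0. Lengths are in m, angles in rad, forces in N, time in s.
With the tool pointing down it reaches from about 0.3 to 0.875 m from the base axis. Payload 6.4 kg.
Tool frame: the origin (TCP) lies midway between the tips of the shut fingers; the grasp point (between the pads) lies 19 mm behind it; x points along the fingers, y is the direction in which the jaws open and shut, and the axes are right-handed (so a half turn about x gives the same grasp; the last joint's range is limited). The gripper opens to 85 mm and grips with 20 to 120 N. Pads are 22 mm wide; open, the fingers measure 114 mm over their backs; the gripper's body (76 mm by 85 mm) begins 54 mm behind the grasp point. The pads swing forward as they close: fully open they stand 13 mm farther back than shut.
Start: joints at [0.924, 0.181, 1.607, -0, 1.354, -0.206], TCP at [0.245, 0.52, 0.231] pointing down, gripper open.
Joint ranges: [-2.99, 2.99], [-0.89, 2.07], [0.3, 2.58], [-1.14, 4.28], [0, 2.63], [-3.12, 3.12]. Speed limits (rad/s): [2.57, 2.57, 3.01, 3.14, 3.14, 3.14].

### API

Orientations are given as a unit quaternion [w, x, y, z].
In Python, from bench import ctrl gives the robot as it stands.
- The arm moves only by the tool servo_tool, never from a script. Its argument "targets" is a list of rows, each a list of 7 numbers: the turn, a rotation vector about the tool's x, y, z in rad, then the shift along the tool's x, y, z in mm, then the opening, from -1 (shut) to 1 (fully open). A call has exactly 8 rows; each row is the pose to reach, as a shift and turn from the pose measured when the call began, along the tool's axes at that moment; what a row does not reach only later rows make up. A row lasts 1/8 s, in which the tool goes at most 62.5 mm and 10.7 degrees, less where a joint would pass 70% of its speed; a pose out of reach is approached as far as the arm can. A call with a gripper value outside its range is refused whole. The fingers move at their own pace and stop on an object; the grip force is fixed at half the most. Time passes only in rows, so rows that repeat a pose let the fingers close, or fill a call up. It gives the time, the measured TCP pose, the force and the opening at its end, in the units of the state.
- ctrl.get_obs(): the state, without advancing time (a new reading comes with each control period).
- ctrl.camera(name): name is "scene" or "top"; returns a dict with "pixels" (420x560x3 uint8, blue, green, red), "intrinsics" (3x3 intrinsics, pixels), "R" (3x3) and "t" (3): a world point X has camera coordinates R X + t. Camera axes: x right, y down, z forward; pixel columns grow to the right and rows downward; lengths in m; the calibration is good to about 2 mm. A picture is of the moment at which its call begins. There is no depth.
- ctrl.hand_in(): hands the job in, once; it reports no verdict.
The state is a dict: "time_s": time; "q": joint angles; "dq": joint speeds; "joint_efforts": joint torques, N m; "eef_pos": TCP position; "eef_rot": TCP orientation; "wrist_force": force on the tool from outside, world axes, zero at the start; "torque": the same for the moment, N m; "opening": opening from 0.0 (shut) to 1.0 (fully open).
Only numpy, scipy, OpenCV 4.12 (cv2) and the standard library are available. Lean on these libraries where they do the work, as an engineer would, in place of code of your own. Each camera call takes 0.05 s, during which the arm holds its last target.

## Working session

There is one attempt and no reset: what is moved stays moved. The work goes in short steps, Python scripts to look and compute and a tool call to move; the robot and the scene stay as the last step left them, time stands still between calls to the robot, and variables do not carry over. Pictures are saved under pics/ and viewed, and the job is handed in when it is done.

Besides the shell and the picture viewer there is one more tool, called after "Emit:" by a JSON object that holds its "op" and its "data". servo_tool: Moves the arm, as the interface text tells. Its arguments: {"type":"object","properties":{"targets":{"type":"array","items":{"type":"array","items":{"type":"number"}}}},"required":["targets"]}

```bash
mkdir -p pics; python3 - <<'E'
from bench import ctrl
import cv2,pickle
o=ctrl.get_obs(); print(o)
d={}
for n in ("scene","top"):
    c=ctrl.camera(n); d[n]=c; cv2.imwrite(f"pics/{n}0.png",c["pixels"]); print(n,c["intrinsics"],c["R"],c["t"])
pickle.dump(d,open("cam0.pkl","wb"))
E
```

```text
{'time_s': 0.0, 'q': array([ 9.23714780e-01,  1.81563015e-01,  1.60800031e+00,  1.71085839e-05,
        1.35382027e+00, -2.06259832e-01]), 'dq': array([ 0.0002432 ,  0.00055737, -0.00047799, -0.002704  , -0.00244219,
       -0.00100606]), 'joint_efforts': array([-2.32812185e-03, -4.44883025e+01, -3.51327574e+01, -5.46536867e-04,
        9.14960779e-03,  6.27321768e-06]), 'eef_pos': array([0.24495865, 0.51959742, 0.23037553]), 'eef_rot': array([ 0.68973226,  0.15402238,  0.6902671 , -0.15517035]), 'wrist_force': array([0.01457206, 0.04698245, 0.01187954]), 'torque': array([-0.01011568,  0.01057078, -0.00407145]), 'opening': 1.0024823110508467}
scene [[520.40377096   0.         276.96146333]
 [  0.         520.40377096 215.59197749]
 [  0.           0.           1.        ]] [[ 0.83577228 -0.54903162  0.00699774]
 [-0.41825609 -0.64485061 -0.6397105 ]
 [ 0.35573379  0.53172546 -0.76858409]] [-0.24653627  0.46499273  0.53136953]
top [[501.89768348   0.         273.00240913]
 [  0.         501.89768348 201.65811658]
 [  0.           0.           1.        ]] [[-0.16147233 -0.986875   -0.00210224]
 [-0.9639472   0.1581767  -0.21397646]
 [ 0.21150055 -0.03252483 -0.97683655]] [0.41221128 0.46960502 0.80838763]
```

View pics/scene0.png

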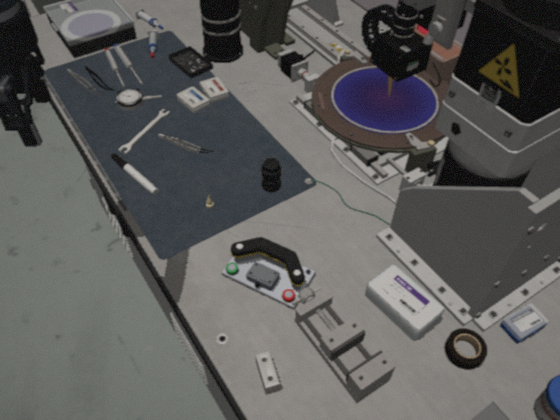

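View pics/top0.png

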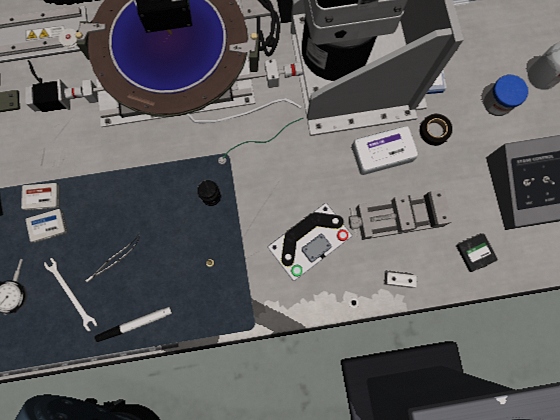

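The tester is near the middle of both pictures. In the top view the green end is at about (290,257) and the red end at about (336,221). I'll enlarge both.

```bash
python3 - <<'E'
import cv2,pickle,numpy as np
d=pickle.load(open("cam0.pkl","rb"))
def crop(n,x0,y0,w,h,s):
    p=d[n]["pixels"][y0:y0+h,x0:x0+w]; p=cv2.resize(p,None,fx=s,fy=s,interpolation=cv2.INTER_CUBIC)
    for i in range(0,w,10): cv2.line(p,(i*s,0),(i*s,6 if i%50 else 14),(0,0,255),1); cv2.putText(p,str(x0+i),(i*s,24),0,.35,(0,0,255))
    for i in range(0,h,10): cv2.line(p,(0,i*s),(6,i*s),(0,0,255),1); cv2.putText(p,str(y0+i),(8,i*s+4),0,.35,(0,0,255))
    cv2.imwrite(f"pics/{n}_crop.png",p)
crop("top",262,195,100,75,8)
crop("scene",215,230,110,75,7)
E
```

```text
(no output)
```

View pics/top_crop.png

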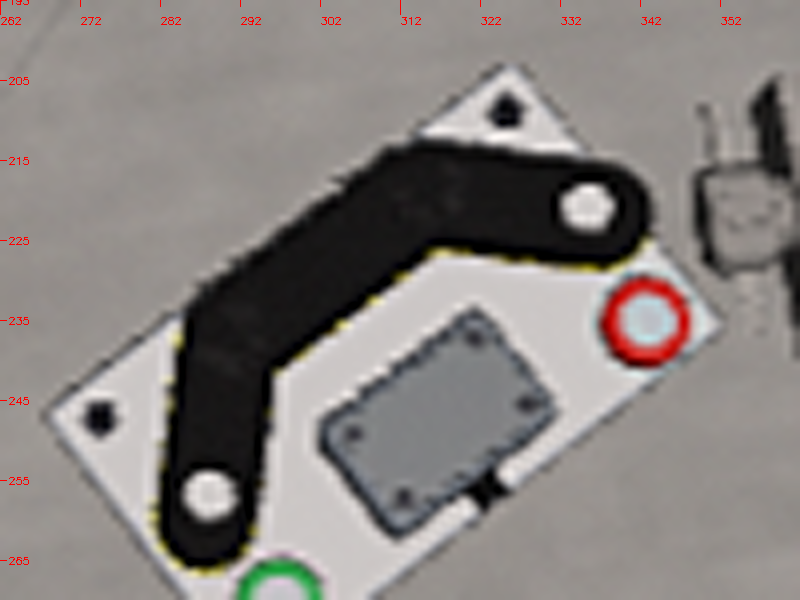

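View pics/scene_crop.png

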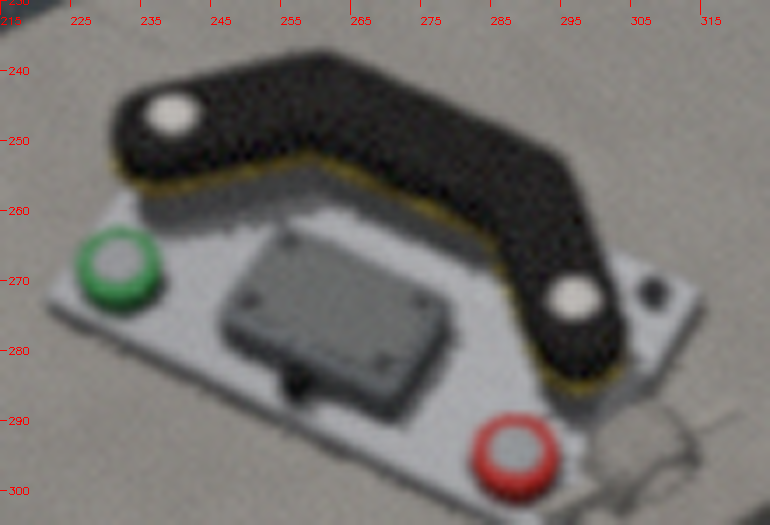

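```bash
cat > h.py <<'E'
import numpy as np,pickle
from scipy.optimize import least_squares
d=pickle.load(open("cam0.pkl","rb"))
def proj(n,X):
    c=d[n];p=(c["R"]@np.asarray(X,float).T).T+c["t"];p=p@c["intrinsics"].T;return p[:,:2]/p[:,2:]
def tw(v,P):
    x,y,a=v;P=np.asarray(P,float)/1000;c,s=np.cos(a),np.sin(a)
    return np.c_[x+c*P[:,0]-s*P[:,1],y+s*P[:,0]+c*P[:,1],P[:,2]]
E
python3 - <<'E'
from h import *
f=lambda l,s,x0,y0:np.array([[(a+.5)/s-.5+x0,(b+.5)/s-.5+y0] for a,b in l])
# dot_b(green) dot_a(red), markers green, red tops
P=[[12,-51,46],[12,51,46],[38,-51,21],[38,51,21]]
top=f([(209,496),(587,206),(280,597),(646,322)],8,262,195)
sc=f([(173,114),(574,298),(120,263),(516,451)],7,215,230)
# plate corners top view (plate top z 11)
C=[[-27,66,11],[49,66,11],[-27,-66,11]]
tc=f([(512,65),(720,323),(45,413)],8,262,195)
def res(v,w=(1,1)):
    X=tw(v,P);return np.r_[w[0]*(proj("top",X)-top).ravel(),w[1]*(proj("scene",X)-sc).ravel(),w[0]*.7*(proj("top",tw(v,C))-tc).ravel()]
for w in [(1,1),(1,0),(0,1)]:
    best=min((least_squares(res,[.45,.05,a],args=(w,)) for a in (-2.5,-1,.6,2.5)),key=lambda r:r.cost)
    print(w,best.x,best.cost,np.round(best.fun,1))
    for n,q in dict(dot_a=[12,51,46],bend_a=[-12,27,46],bend_b=[-12,-27,46],dot_b=[12,-51,46]).items(): print(n,tw(best.x,[q])[0].round(4))
E
```

```text
(1, 1) [ 0.46847783  0.28152175 -2.6539845 ] 2.1665947292484953 [ 0.3 -0.1  0.4 -0.   0.3  0.8  0.6 -0.3 -0.2 -0.4 -0.1 -0.4 -0.4 -0.8
 -0.2 -0.7  0.2 -0.7  0.8  0.2  0.  -0.1]
dot_a [0.4818 0.2308 0.046 ]
bend_a [0.4917 0.2633 0.046 ]
bend_b [0.4664 0.311  0.046 ]
dot_b [0.434 0.321 0.046]
(1, 0) [0.46862438 0.28223094 3.62758058] 0.8031717331865612 [-0.1 -0.2 -0.   0.  -0.2  0.8  0.2 -0.3 -0.  -0.  -0.  -0.  -0.  -0.
 -0.  -0.  -0.  -0.6  0.5  0.2 -0.3 -0.1]
dot_a [0.4818 0.2315 0.046 ]
bend_a [0.4918 0.264  0.046 ]
bend_b [0.4666 0.3117 0.046 ]
dot_b [0.4342 0.3217 0.046 ]
(0, 1) [0.4681503  0.28044737 3.62956961] 0.09167028421894127 [ 0.  -0.   0.   0.   0.   0.   0.  -0.  -0.   0.1  0.2  0.2 -0.2 -0.2
  0.  -0.1  0.  -0.   0.   0.   0.  -0. ]
dot_a [0.4815 0.2298 0.046 ]
bend_a [0.4914 0.2622 0.046 ]
bend_b [0.4661 0.3099 0.046 ]
dot_b [0.4336 0.3199 0.046 ]
```

```bash
cat >> h.py <<'E'
from scipy.spatial.transform import Rotation as Ro
def rot(o): w,x,y,z=o["eef_rot"];return Ro.from_quat([x,y,z,w])
def to_tool(o,pts):
    return rot(o).inv().apply(np.asarray(pts)-o["eef_pos"])*1000
E
python3 - <<'E'
from h import *
from bench import ctrl
o=ctrl.get_obs();print(rot(o).as_matrix().round(3))
# where are lens/collet base
for n,uv in dict(lens=(207,200),collet=(210,264)).items():
    c=d["top"];r=np.linalg.inv(c["intrinsics"])@[*uv,1];r=c["R"].T@r;o0=-c["R"].T@c["t"];s=(.02-o0[2])/r[2];print(n,o0+s*r)
# turn to make tool x exactly down, keep yaw
R=rot(o).as_matrix();v=np.cross(R[:,0],[0,0,-1]);print("fix tilt rotvec tool",R.T@v)
print(to_tool(o,[[.434,.321,.09]]).round(1))
E
```

```text
[[-0.001  0.427  0.904]
 [-0.001  0.904 -0.427]
 [-1.    -0.002 -0.   ]]
lens [0.55883465 0.44515309 0.02      ]
collet [0.44553887 0.45519495 0.02      ]
fix tilt rotvec tool [-9.14226909e-23 -3.48213057e-04  1.55340546e-03]
[[140.5 -98.8 255.8]]
```

Emit:
{"op": "servo_tool", "data": {"targets": [[0,0,0,0,-10,25,-1],[0,0,0,5,-25,65,-1],[0,0,0,20,-42,110,-1],[0,0,0,40,-60,155,-1],[0,0,0,60,-75,195,-1],[0,0,0,80,-88,228,-1],[0,0,0,95,-96,248,-1],[0,0,0.0015,105,-98.8,255.8,-1]]}}

```text
time_s: 1.1
eef_pos: [0.4343, 0.3199, 0.1244]
eef_rot: [0.689, 0.155, 0.69, -0.155]
wrist_force: [-0.0, 0.5, -0.1]
opening: 0.004
```

```bash
python3 - <<'E'
from h import *
from bench import ctrl
o=ctrl.get_obs();print(o["time_s"],o["eef_pos"],o["opening"],o["wrist_force"],np.abs(o["dq"]).max());print(to_tool(o,[[.434,.321,.055],[.434,.321,.048]]).round(1))
R=rot(o).as_matrix();print(R[:,0])
E
```

```text
1.1 [0.43431502 0.31988509 0.124384  ] 0.003758831581895195 [-0.00454627  0.50239734 -0.08740589] 0.1632559601619239
[[69.4  1.  -0.7]
 [76.4  1.  -0.7]]
[-1.73999717e-03 -4.76290062e-04 -9.99998373e-01]
```

Emit:
{"op": "servo_tool", "data": {"targets": [[0,0,0,12,1,-0.7,-1],[0,0,0,24,1,-0.7,-1],[0,0,0,36,1,-0.7,-1],[0,0,0,47,1,-0.7,-1],[0,0,0,56,1,-0.7,-1],[0,0,0,61,1,-0.7,-1],[0,0,0,63,1,-0.7,-1],[0,0,0,63,1,-0.7,-1]]}}

```text
time_s: 2.1
eef_pos: [0.4342, 0.3211, 0.0615]
eef_rot: [0.689, 0.155, 0.69, -0.155]
wrist_force: [-1.3, 0.3, -0.3]
opening: 0.002
```

```bash
python3 - <<'E'
from h import *
from bench import ctrl
import cv2
o=ctrl.get_obs();print(o["time_s"],o["eef_pos"],o["opening"],o["wrist_force"],np.abs(o["dq"]).max());print(to_tool(o,[[.434,.321,.055],[.434,.321,.039]]).round(1))
a=ctrl.camera("scene")["pixels"][190:290,190:340];b=ctrl.camera("top")["pixels"][190:290,240:390]
cv2.imwrite("pics/c1.png",np.vstack([cv2.resize(i,None,fx=5,fy=3*5/3,interpolation=2)[:300*5//3] for i in (a,b)])[:,:]) if 0 else cv2.imwrite("pics/c1.png",np.hstack([cv2.resize(i[:, :100] if k==0 else i[:,:100],None,fx=4,fy=4,interpolation=2) for k,i in enumerate((a,b))]))
E
```

```text
2.1 [0.4341723  0.32110062 0.06151809] 0.002448381597761247 [-1.27448809  0.30533459 -0.34844733] 0.006578755742375028
[[ 6.5 -0.2 -0.1]
 [22.5 -0.1 -0.1]]
```

View pics/c1.png

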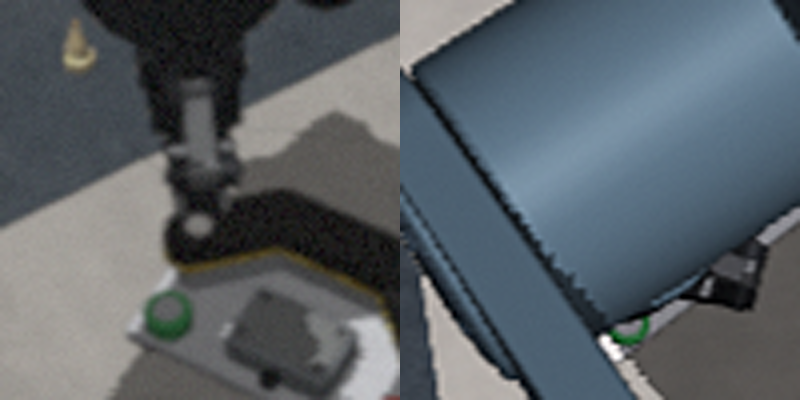

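The scene view shows the shut fingertips straight above the green-end dot (dot at crop (198,225), tips just above it). The top view is blocked by the arm. I'll press down gently now.

Emit:
{"op": "servo_tool", "data": {"targets": [[0,0,0,5,0,0,-1],[0,0,0,9,0,0,-1],[0,0,0,12,0,0,-1],[0,0,0,14.5,0,0,-1],[0,0,0,17,0,0,-1],[0,0,0,19,0,0,-1],[0,0,0,20.5,0,0,-1],[0,0,0,21.5,0,0,-1]]}}

```text
time_s: 3.2
eef_pos: [0.4343, 0.3212, 0.0403]
eef_rot: [0.69, 0.155, 0.69, -0.155]
wrist_force: [-2.2, -1.1, 3.6]
opening: -0.002
```

```bash
cat > s.py <<'E'
from h import *
from bench import ctrl
P=np.array([[.434,.321],[.4664,.3107],[.4917,.2631],[.4818,.2308]])
L=np.r_[0,np.cumsum(np.linalg.norm(np.diff(P,axis=0),axis=1))]
o=ctrl.get_obs();print(o["time_s"],o["eef_pos"].round(4),o["wrist_force"].round(2),np.abs(o["dq"]).max().round(3))
e=o["eef_pos"]
s=np.linspace(0,L[-1],4000);Q=np.c_[np.interp(s,L,P[:,0]),np.interp(s,L,P[:,1])]
i=np.argmin(np.linalg.norm(Q-e[:2],axis=1));print("s",s[i].round(4),"of",L.round(4),"off",np.linalg.norm(Q[i]-e[:2]).round(4))
import sys
st=float(sys.argv[1])/1000;z=float(sys.argv[2])
t=s[i]+st*np.arange(1,9)
t=np.minimum(t,L[-1])
W=np.c_[np.interp(t,L,P[:,0]),np.interp(t,L,P[:,1]),np.full(8,z)]
print(to_tool(o,W).round(1).tolist())
E
python3 s.py 4.5 .039
```

```text
3.2 [0.4343 0.3212 0.0403] [-2.24 -1.09  3.58] 0.016
s 0.0002 of [0.     0.034  0.0879 0.1217] off 0.0003
[[1.3, 0.3, 4.5], [1.3, 0.9, 8.9], [1.3, 1.5, 13.4], [1.3, 2.2, 17.9], [1.3, 2.8, 22.3], [1.3, 3.4, 26.8], [1.3, 4.0, 31.2], [1.3, 2.9, 35.3]]
```

Emit:
{"op": "servo_tool", "data": {"targets": [[0,0,0,1,0,2,-1],[0,0,0,1.2,0.6,6,-1],[0,0,0,1.2,1.2,10.5,-1],[0,0,0,1.2,1.8,15,-1],[0,0,0,1.2,2.4,19.5,-1],[0,0,0,1.2,3,24,-1],[0,0,0,1.2,3.6,28.5,-1],[0,0,0,1.2,4.0,31.5,-1]]}}

```text
time_s: 4.2
eef_pos: [0.4648, 0.3112, 0.0391]
eef_rot: [0.69, 0.155, 0.69, -0.155]
wrist_force: [-2.5, 0.9, 4.6]
opening: -0.001
```

```bash
python3 s.py 4.5 .039
```

```text
4.2 [0.4648 0.3112 0.0391] [-2.53  0.94  4.62] 0.038
s 0.0323 of [0.     0.034  0.0879 0.1217] off 0.0
[[0.1, -1.4, 3.9], [0.1, -4.1, 7.5], [0.1, -6.8, 11.2], [0.1, -9.5, 14.8], [0.1, -12.2, 18.4], [0.1, -14.9, 22.0], [0.1, -17.6, 25.6], [0.1, -20.2, 29.2]]
```

```bash
python3 - <<'E'
from bench import ctrl
import cv2
p=ctrl.camera("scene")["pixels"][230:305,215:325];cv2.imwrite("pics/c2.png",cv2.resize(p,None,fx=7,fy=7,interpolation=2))
E
```

```text
(no output)
```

View pics/c2.png

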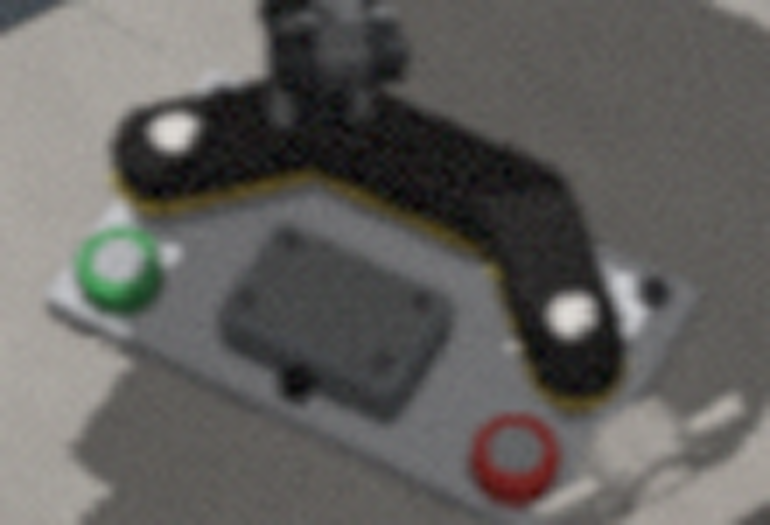

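The plate and markers have not moved: green is at crop (119,270) and red at (515,458), as before. The strip is down about 7 mm, so I'll continue round the first bend.

Emit:
{"op": "servo_tool", "data": {"targets": [[0,0,0,0,-0.6,3,-1],[0,0,0,0.1,-3.5,7,-1],[0,0,0,0.1,-6.5,10.9,-1],[0,0,0,0.1,-9.5,14.8,-1],[0,0,0,0.1,-12.5,18.8,-1],[0,0,0,0.1,-15.5,22.8,-1],[0,0,0,0.1,-18.5,26.8,-1],[0,0,0,0.1,-21,30.2,-1]]}}

```text
time_s: 5.25
eef_pos: [0.4835, 0.2789, 0.039]
eef_rot: [0.69, 0.155, 0.69, -0.155]
wrist_force: [-1.2, 2.2, 3.3]
opening: -0.0
```

```bash
python3 s.py 4.5 .039
```

```text
5.25 [0.4835 0.2789 0.039 ] [-1.15  2.2   3.3 ] 0.06
s 0.0701 of [0.     0.034  0.0879 0.1217] off 0.0001
[[0.0, -2.8, 3.5], [0.0, -5.5, 7.1], [0.0, -8.2, 10.8], [0.0, -10.9, 14.2], [0.0, -15.4, 14.9], [0.0, -19.8, 15.5], [0.0, -24.3, 16.2], [0.0, -28.8, 16.8]]
```

Emit:
{"op": "servo_tool", "data": {"targets": [[0,0,0,0,-2.8,3.6,-1],[0,0,0,0,-5.5,7.2,-1],[0,0,0,0,-8.2,10.8,-1],[0,0,0,0,-10.6,14,-1],[0,0,0,0,-14,14.7,-1],[0,0,0,0,-18.5,15.3,-1],[0,0,0,0,-23,16,-1],[0,0,0,0,-26.5,16.5,-1]]}}

```text
time_s: 6.25
eef_pos: [0.4871, 0.2476, 0.0391]
eef_rot: [0.69, 0.155, 0.69, -0.155]
wrist_force: [1.4, 3.8, 4.1]
opening: 0.004
```

```bash
python3 s.py 4 .039
```

```text
6.25 [0.4871 0.2476 0.0391] [1.44 3.8  4.06] 0.05
s 0.1041 of [0.     0.034  0.0879 0.1217] off 0.0001
[[0.1, -4.0, 0.5], [0.1, -7.9, 1.0], [0.1, -11.9, 1.6], [0.1, -15.8, 2.2], [0.1, -17.4, 2.4], [0.1, -17.4, 2.4], [0.1, -17.4, 2.4], [0.1, -17.4, 2.4]]
```

```bash
python3 - <<'E'
from bench import ctrl
import cv2
p=ctrl.camera("scene")["pixels"][230:305,215:325];cv2.imwrite("pics/c3.png",cv2.resize(p,None,fx=7,fy=7,interpolation=2))
E
```

```text
(no output)
```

View pics/c3.png

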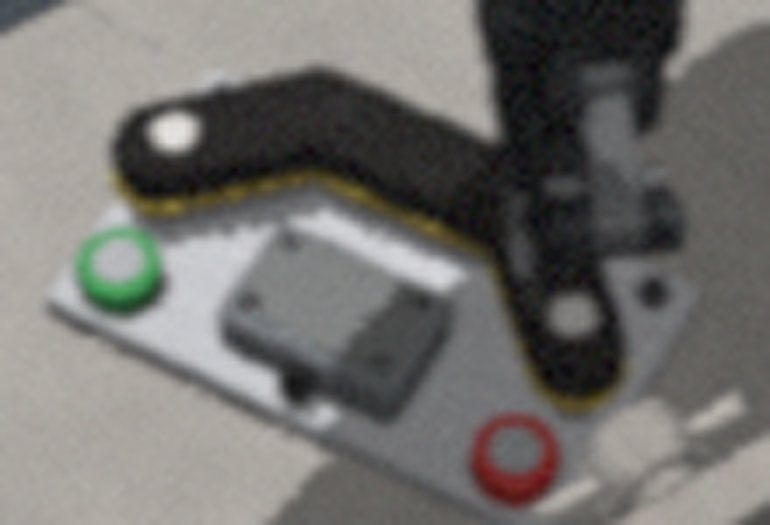

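Nothing has shifted and the strip is still about halfway down. The red-end dot at crop (573,314) is directly ahead.

Emit:
{"op": "servo_tool", "data": {"targets": [[0,0,0,0.1,-3.5,0.5,-1],[0,0,0,0.1,-7.5,1,-1],[0,0,0,0.1,-11.5,1.6,-1],[0,0,0,0.1,-14.8,2.1,-1],[0,0,0,0.1,-17,2.4,-1],[0,0,0,0.1,-18,2.5,-1],[0,0,0,0.1,-18,2.5,-1],[0,0,0,0.1,-18,2.5,-1]]}}

```text
time_s: 7.3
eef_pos: [0.4815, 0.2298, 0.0389]
eef_rot: [0.69, 0.155, 0.69, -0.156]
wrist_force: [0.4, 0.5, 4.2]
opening: -0.003
```

```bash
python3 s.py 4 .039
```

```text
7.3 [0.4815 0.2298 0.0389] [0.36 0.46 4.17] 0.002
s 0.1217 of [0.     0.034  0.0879 0.1217] off 0.0011
[[-0.1, 1.0, -0.1], [-0.1, 1.0, -0.1], [-0.1, 1.0, -0.1], [-0.1, 1.0, -0.1], [-0.1, 1.0, -0.1], [-0.1, 1.0, -0.1], [-0.1, 1.0, -0.1], [-0.1, 1.0, -0.1]]
```

Emit:
{"op": "servo_tool", "data": {"targets": [[0,0,0,-2,0,0,-1],[0,0,0,-5,0,0,-1],[0,0,0,-9,0,0,-1],[0,0,0,-15,0,0,-1],[0,0,0,-28,0,0,-1],[0,0,0,-45,0,0,-1],[0,0,0,-65,0,0,-1],[0,0,0,-80,0,0,-1]]}}

```text
time_s: 8.3
eef_pos: [0.4821, 0.23, 0.1209]
eef_rot: [0.69, 0.155, 0.689, -0.155]
wrist_force: [0.9, -1.1, 0.0]
opening: 0.001
```

Emit:
{"op": "servo_tool", "data": {"targets": [[0,0,0,-20,5,-10,-1],[0,0,0,-45,10,-40,-1],[0,0,0,-60,20,-80,-1],[0,0,0,-70,35,-120,-1],[0,0,0,-75,50,-155,-1],[0,0,0,-80,65,-180,-1],[0,0,0,-80,70,-190,-1],[0,0,0,-80,70,-190,-1]]}}

```text
time_s: 9.3
eef_pos: [0.3402, 0.3747, 0.2008]
eef_rot: [0.69, 0.155, 0.689, -0.155]
wrist_force: [0.1, -0.2, -0.8]
opening: -0.003
```

```bash
python3 - <<'E'
from bench import ctrl
import cv2
o=ctrl.get_obs();print(o["time_s"],o["eef_pos"],o["wrist_force"],abs(o["dq"]).max())
for n in("scene","top"):
    p=ctrl.camera(n)["pixels"];cv2.imwrite(f"pics/{n}_end.png",p)
    if n=="scene": cv2.imwrite("pics/c4.png",cv2.resize(p[230:305,215:325],None,fx=7,fy=7,interpolation=2))
E
```

```text
9.3 [0.34016411 0.37468652 0.2008063 ] [ 0.0580767  -0.22727551 -0.83670905] 0.02658989893737088
```

View pics/c4.png

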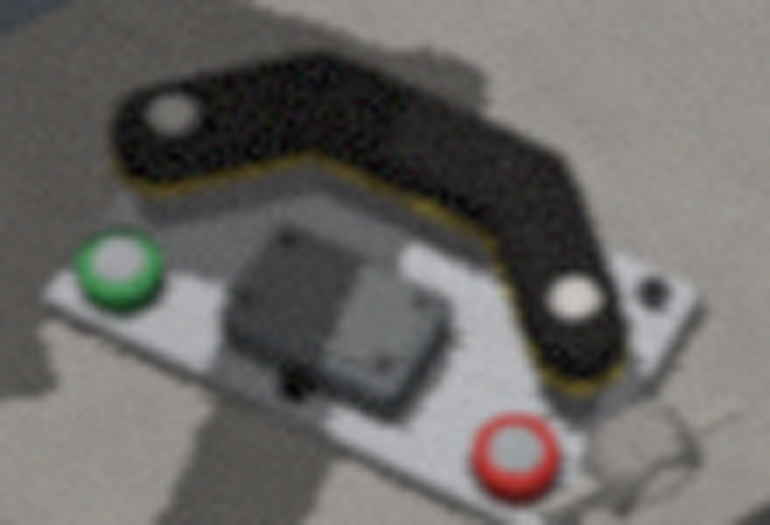

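View pics/scene_end.png

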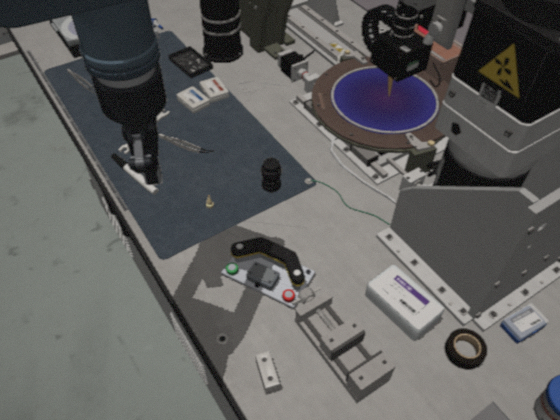

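The strip is back up: the dots are at crop (172,114) and (574,298), the same as at the start. The markers, lens (271,173) and collet (209,201) are where they were, and the arm is clear.

```bash
python3 -c "
from bench import ctrl
print(ctrl.hand_in())"
```

```text
the job is handed in; nothing more can be done
None
```

I tested the strip in one continuous sweep with the fingers shut and handed the job in about 9.4 s into the run.

- **Sweep:** I came down on the white dot at the green marker's end (the tester's -y end, dot_b). I slid round both bends to the white dot at the red marker's end and lifted straight off. At the end of the slide I was about 1 mm from the estimated dot centre.
- **Pressure:** At the end of each move the tip height gave 5.7 mm of travel on the first dot and 6.9–7.1 mm along the rest, well short of the stop. The vertical force at those points was 3.3–4.6 N. I did not record values in between.
- **Last checks:** After the lift, the scene picture showed both dots back at their starting pixels, so the strip had sprung up. The tester, both markers, the lens and the collet were where they began, and the arm was clear.
- **Limits of the checks:** The two cameras put the strip within 2 mm of each other in y. The force sensor showed about 1 N of offset with nothing touching the gripper. The arm blocked the top camera at the first contact. I did not look at the final top view, so the last check rests on the scene camera. No check failed.

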